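# Raise the ratchet work rest one notch and load the rosette blank

### The arm

A 7-joint arm with a two-finger parallel gripper is mounted at the origin on the work surface. World frame = base frame: x ahead of the robot, y to its left, z up, the work surface at z = 0. Lengths are in m, angles in rad, forces in N, time in s.
With the tool pointing down it reaches from about 0.4 to 0.85 m from the base axis. Payload 4.5 kg.
Tool frame: the origin (TCP) lies between the finger pads; the fingertips stand 22 mm ahead of it and the grasp point (between the pads) lies 3 mm ahead of it; z points along the fingers, y is the line along which they close (so a half turn about z gives the same grasp; the last joint's range is limited). The gripper opens to 85 mm and grips with 20 to 120 N. Pads are 22 mm wide; open, the fingers measure 114 mm over their backs; the gripper's body (76 mm by 85 mm) begins 54 mm behind the grasp point. The pads swing forward as they close: fully open they stand 13 mm farther back than shut.
Start: joints at [-1.237, 0.689, -0.195, 1.565, 0.157, 0.902, -0.215], TCP at [0.185, 0.597, 0.222] pointing down, gripper open.
Joint ranges: [-3.01, 3.01], [-0.46, 2.08], [-1.47, 1.51], [0.13, 2.56], [-1, 4.14], [0.04, 2.09], [-2.66, 2.66]. Speed limits (rad/s): [2.57, 2.57, 3.14, 3.14, 3.14, 3.14, 3.14].

### API

Orientations are given as a unit quaternion [x, y, z, w].
In Python, from bench import arm gives the robot as it stands.
- The arm moves only by the tool apply_moves, never from a script. Its argument "rows" is a list of rows, each an object with "jaw": the closure in counts, from 0 (fully open) to 255 (shut); "translation": the shift along the tool's x, y, z in m, a list of three; "twist": the turn about the tool's z in rad. In form: [{"jaw": jaw, "translation": [tx, ty, tz], "twist": twist}, ...]. A call has 1 to 12 rows; each row shifts and turns the commanded pose from where the row before left it, along the tool's axes as they then stand; what a row does not reach is not made up. A row lasts 1/10 s, in which the tool goes at most 50 mm and 8.59 degrees, less where a joint would pass 70% of its speed; a pose out of reach is approached as far as the arm can. A call with a gripper value outside its range is refused whole. The fingers move at their own pace and stop on an object; "grip_force" is the grip in N (left out, the last holds). Time passes only in rows, so rows that do not move let the fingers close. It gives the time, the measured TCP pose, the force, the opening and the grip force at its end, in the units of the state.
- arm.read_state(): the state, without advancing time (a new reading comes with each control period).
- arm.camera(name): name is "side" or "top"; returns the picture (420x560x3 uint8, red, green, blue); there is no depth.
- arm.calibration(name): a dict with "fx", "fy", "cx", "cy" (pixels), "R" (3x3) and "t" (3): a world point X has camera coordinates R X + t. Camera axes: x right, y down, z forward; pixel columns grow to the right and rows downward; lengths in m; the calibration is good to about 2 mm. A picture is of the moment at which its call begins. calibration takes no time and is no camera call.
- arm.close_job(): hands the job in; it is judged then, once.
Trained networks look in the newest picture that a camera, given by its name, has taken for a name from the list of things; names that differ only in an ending like _2 or _b are one class to them, and where a whole thing is asked for, a point or a joint stands for the part that bears it (a point fixed in the world has none). Each returns a list of dicts, best first, with "score" (0 to 1); they miss things now and then, are a little off and sometimes report something else, mostly with a low value. They report only what shows in the picture. A call takes as long as a camera call. They do not tell look-alikes from the thing itself.
- arm.trace(camera, name): "pixels" (420x560 bool, what is visible of it) and "centre" ([row, column] in pixels, amid what is visible of it).
- arm.pinpoint(camera, name): "centre" ([row, column] in pixels: a listed point, or the origin of a listed thing).
The state is a dict: "time": time; "joint_pos": joint angles; "joint_vel": joint speeds; "tau": joint torques, N m; "ee_pos": TCP position; "eef_rot": TCP orientation; "wrist_force": force on the tool from outside, world axes, zero at the start; "wrist_torque": the same for the moment, N m; "grip_width": opening from 0.0 (shut) to 1.0 (fully open); "gripper_force": force on a finger pad.
Only numpy, scipy, OpenCV 4.12 (cv2) and the standard library are available. Lean on these libraries where they do the work, as an engineer would, in place of code of your own. Each camera call takes 0.05 s, during which the arm holds its last target. There are 200 camera calls.

### The job

Lift the wooden work rest on its steel stand by its crossbar handle until the pawl catches the very next notch, just one notch higher than it is now, and let it hang on the pawl with your hand off it. Then set the round wooden blank that matches the recess in the top of the rest fully down into it, flat on the recess floor, without dropping it. Leave the other two blanks, the tools, the sharpening stone and the glue bottle where they are.

Things in the scene. Friction and masses are not known exactly. Their poses are not given: they have to be found in the camera images.
- rest (a joint): height of the sliding work rest in its stand, m, growing upward. Notches are 24 mm apart, at about 0, 0.024, 0.048 and 0.072; it starts at rest in the lowest; end stop at 0.085. The sliding part weighs 0.4 to 0.8 kg and slides with light friction. Lift it 1 to 3 mm past a notch for the pawl to click in; let go, it settles back onto the pawl and cannot go lower.
- handle (a point): centre of the crossbar handle on the rest: a level wooden bar 60 mm long (along the point's x), 16 mm wide (y), 16 mm high, on a 12 mm round stem under its middle; the bar's underside is 30 mm above the top of the rest's plate. Moves with the rest. Axes: z up, turned with the stand. It lies 80 mm along +y from the recess centre.
- nest (a point): centre of the floor of the round recess in the rest's wooden top plate (90 x 150 x 20 mm, stand's x by y): 63 mm across, 6 mm deep. Moves with the rest; axes as handle's; 176 to 206 mm above the table at the start. The plate reaches 45 mm from it along x either way, 47 mm along -y. Below: post, sleeve, steel foot and a wooden plinth 180 x 150 mm, all fixed.
- round_mid (a point): centre (half-way up) of the round blank that fits: a plain limewood disc 56 mm across and 28 mm thick (both rims bevelled, 3 mm in and 4 mm high), 29 to 50 g, lying flat on the table at the start; its z axis is the disc's axis. Fully home in the recess it stands 22 mm proud of the plate.
- small_mid (a point): centre of a smaller limewood disc, 38 mm across and 28 mm thick, lying on the table: not to be used
- square_mid (a point): centre of a square limewood block 56 x 56 x 28 mm lying on the table: not to be used
- gouge: carving gouge lying on the bench, 250 mm long, handle 24 mm thick; origin at the ferrule, under the handle's front end; x towards the blade
- chisel: carving chisel lying on the bench, 230 mm long, handle 24 mm thick; origin at the ferrule, x towards the blade
- mallet: turned dark wooden carver's mallet standing on its head, 90 mm across, 210 mm high; origin under its foot
- stone: sharpening stone 200 x 60 x 26 mm lying on the bench; origin under its centre, long side along x
- glue: white bottle 56 mm across, 140 mm high, standing; origin under its foot
- pawl (a joint): angle of the small spring pawl on the stand's +x side, rad: about 0 when it is in under a tooth of the post, about 0.25 while a tooth pushes it out. It works by itself: do not touch it.
There are look-alikes about, which are no part of the job. Leave any blue or purple look-alike of the part that bears round_mid alone.

How it is judged:
On the way:
1. the rest hangs on its pawl exactly one notch higher than it started, with the robot's hand off it (distance of handle from where it was at the start of the episode between 0.02 and 0.028 m and velocity of joint rest between -0.01 and 0.01 m/s and contact force between each of the fingers, the arm and rest below 0.05 N), for 0.2 s.
At the end, for the whole second after the job is handed in: The rest is held by its pawl one notch (24 mm, 20 to 28 mm allowed) above where it started, and the 56 mm round blank lies at rest in the recess, within 5 mm of its centre, its underside within 2 mm of the recess floor and level within 0.06 rad (distance of handle from where it was at the start of the episode between 0.02 and 0.028 m and horizontal distance between round_mid and nest below 0.005 m and z of round_mid in the frame of nest between 0.012 and 0.016 m and (angle between round_mid's own z axis and vertical below 0.06 rad or angle between round_mid's own z axis and vertical above 3.08 rad) and linear speed of round_blank below 0.02 m/s); the robot touches nothing.
It fails at once if the round blank is dropped (falls freely from more than about 40 mm) (linear speed of round_blank above 0.85 m/s and contact force between the fingers and round_blank below 0.05 N).
It fails at once if another blank, a tool, the stone or the bottle is shifted by more than 30 mm or knocked over (distance of any of small_mid, square_mid, gouge, chisel, mallet, stone, glue from where it was at the start of the episode above 0.03 m or angle between any of mallet, glue's own z axis and vertical above 0.5 rad).
It also fails if it takes over 64 s, if anything falls off the work surface, if the arm or the gripper's body presses on something with over 40 N, if the wrist force passes 120 N, or if a joint passes its speed limit or range.

## Working session

There is one attempt and no reset: what is moved stays moved. The work goes in short steps, Python scripts to look and compute and a tool call to move; the robot and the scene stay as the last step left them, time stands still between calls to the robot, and variables do not carry over. Pictures are saved under pics/ and viewed, at most 10 in all, crops included, and the job is handed in when it is done.

Besides the shell and the picture viewer there is one more tool, called after "Emit:" by a JSON object that holds its "method" and its "body". apply_moves: Moves the arm, as the interface text tells. Its arguments: {"type":"object","properties":{"rows":{"type":"array","items":{"type":"object","properties":{"jaw":{"type":"number"},"translation":{"type":"array","items":{"type":"number"}},"twist":{"type":"number"}}}},"grip_force":{"type":"number"}},"required":["rows"]}

```bash
mkdir -p pics; cat > h.py <<'E'
from bench import arm
import numpy as np, cv2
def ray(c,p):
    k=arm.calibration(c);R=np.array(k["R"]);t=np.array(k["t"])
    d=R.T@np.array([(p[1]-k["cx"])/k["fx"],(p[0]-k["cy"])/k["fy"],1]);return -R.T@t,d/np.linalg.norm(d)
def atz(c,p,z):
    o,d=ray(c,p);return o+d*(z-o[2])/d[2]
def tri(p1,p2):
    (a,u),(b,v)=ray("side",p1),ray("top",p2)
    s=np.linalg.lstsq(np.stack([u,-v],1),b-a,rcond=None)[0];A=a+s[0]*u;B=b+s[1]*v
    return (A+B)/2,np.linalg.norm(A-B)
def proj(c,X):
    k=arm.calibration(c);x=np.array(k["R"])@X+np.array(k["t"]);return [k["fy"]*x[1]/x[2]+k["cy"],k["fx"]*x[0]/x[2]+k["cx"]]
E
python3 - <<'E'
from h import *
np.set_printoptions(precision=3,suppress=True)
for c in("side","top"):
    im=arm.camera(c);cv2.imwrite(f"pics/{c}0.png",im[:,:,::-1])
    for n in("handle","nest","round_mid","small_mid","square_mid"):
        for r in arm.pinpoint(c,n)[:4]: print(c,n,np.round(r["centre"],1),round(r["score"],2),atz(c,r["centre"],.014))
s=arm.read_state();print(s["ee_pos"],s["eef_rot"],s["time"])
E
```

```text
side handle [230.3 254. ] 0.72 [ 0.638 -0.046  0.014]
side handle [189.1 243.4] 0.51 [ 0.744 -0.23   0.014]
side nest [224.  259.2] 0.77 [ 0.634 -0.078  0.014]
side round_mid [244.5 319.4] 0.68 [ 0.445 -0.047  0.014]
side round_mid [249.9 285.9] 0.51 [0.526 0.005 0.014]
side round_mid [200.5 281.3] 0.47 [ 0.61  -0.212  0.014]
side round_mid [224.8 271.3] 0.44 [ 0.6   -0.086  0.014]
side small_mid [225.8 321. ] 0.5 [ 0.462 -0.13   0.014]
side square_mid [191.6 319. ] 0.62 [ 0.513 -0.298  0.014]
side square_mid [344.5 171.7] 0.15 [0.667 0.393 0.014]
top handle [222.6 183.1] 0.67 [0.565 0.255 0.014]
top nest [218.1 217.1] 0.79 [0.577 0.155 0.014]
top round_mid [208.  339.1] 0.83 [ 0.601 -0.209  0.014]
top round_mid [264.6 284.8] 0.83 [ 0.436 -0.043  0.014]
top round_mid [211.6 304.3] 0.78 [ 0.592 -0.105  0.014]
top round_mid [242.6 433.6] 0.73 [ 0.492 -0.485  0.014]
top small_mid [220.8 182.5] 0.52 [0.571 0.257 0.014]
top small_mid [257.9 311.7] 0.47 [ 0.454 -0.122  0.014]
top square_mid [239.2 364.6] 0.63 [ 0.506 -0.28   0.014]
[0.185 0.597 0.222] [ 0.149  0.989  0.    -0.   ] 0.6
```

View pics/side0.png

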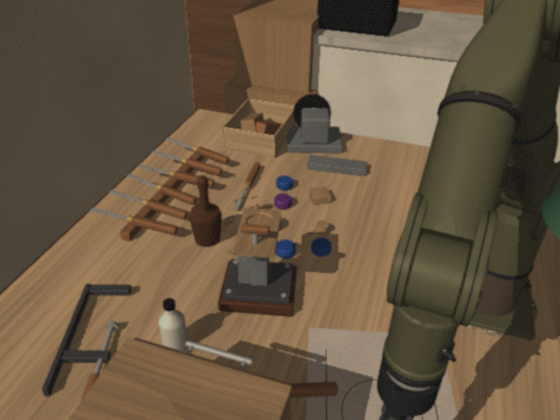

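View pics/top0.png

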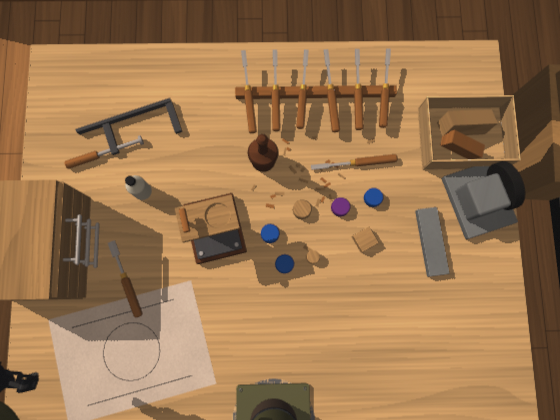

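The top view holds the candidates for the round blank:
- Plain disc at (209,302).
- Small plain disc at (257,312).
- Square block at (239,365).
- Blue discs at (233,270), (264,285) and (197,373).
- Purple disc at (207,340).

By the description, I choose the plain limewood disc at (209,302). The rest has its plate at about (215,210), its handle at (220,183) and the plinth below it. Next is a close crop with the measurements.

```bash
python3 - <<'E'
from h import *
np.set_printoptions(precision=3,suppress=True)
im=arm.camera("top");s=arm.camera("side")
a=cv2.resize(im[140:290,165:385],None,fx=3.4,fy=3.4,interpolation=cv2.INTER_CUBIC)
b=cv2.resize(s[160:330,205:355],None,fx=3,fy=3,interpolation=cv2.INTER_CUBIC)
cv2.imwrite("pics/c1.png",a[:,:,::-1]);cv2.imwrite("pics/c2.png",b[:,:,::-1])
P={}
for n in("handle","nest"):
    P[n]={c:arm.pinpoint(c,n)[0]["centre"] for c in("side","top")}
    X,e=tri(P[n]["side"],P[n]["top"]);print(n,P[n],X,e)
for c in("side","top"):
  for r in arm.trace(c,"round_mid"):
    m=r["pixels"];print(c,r["centre"],r["score"],m.sum(),(im if c=="top" else s)[m].mean(0),atz(c,r["centre"],.028))
  for n in("mallet","gouge","chisel"):
    for r in arm.pinpoint(c,n)[:2]: print(c,n,r["centre"],r["score"],atz(c,r["centre"],.0))
for c in("side","top"): print(c,ray(c,(210,280)))
E
```

```text
handle {'side': [227.7, 252.6], 'top': [220.0, 182.0]} [0.537 0.217 0.246] 0.004353927158113599
nest {'side': [220.4, 259.3], 'top': [216.2, 214.2]} [0.551 0.142 0.208] 0.002322030029033402
side [247.2, 286.4] 0.72 311 [38.071 55.923 91.775] [0.523 0.01  0.028]
side [182.4, 283.3] 0.68 240 [46.375 60.008 91.662] [ 0.63  -0.29   0.028]
side [247.1, 322.3] 0.63 311 [25.701 36.241 57.119] [ 0.432 -0.023  0.028]
side [203.2, 283.1] 0.61 263 [81.11  47.567 78.365] [ 0.595 -0.181  0.028]
side mallet [239.9, 206.0] 0.57 [0.757 0.024 0.   ]
side gouge [187.9, 248.9] 0.61 [ 0.737 -0.262  0.   ]
side chisel [394.6, 280.0] 0.91 [0.404 0.424 0.   ]
side chisel [222.8, 258.7] 0.34 [ 0.644 -0.1    0.   ]
top [210.5, 301.4] 0.75 274 [161.004 118.394  74.354] [ 0.593 -0.095  0.028]
top [207.1, 340.3] 0.56 331 [109.81   58.498 106.921] [ 0.601 -0.211  0.028]
top [230.7, 270.5] 0.52 288 [ 43.462  74.181 129.892] [ 0.534 -0.003  0.028]
top [264.3, 283.9] 0.52 270 [30.219 51.085 88.459] [ 0.436 -0.04   0.028]
top [195.7, 374.8] 0.52 267 [ 42.022  75.225 135.461] [ 0.634 -0.315  0.028]
top mallet [159.7, 263.4] 0.8 [0.758 0.015 0.   ]
top gouge [163.8, 357.2] 0.83 [ 0.74  -0.273  0.   ]
top gouge [159.6, 261.4] 0.69 [0.758 0.021 0.   ]
top chisel [276.2, 124.0] 0.95 [0.412 0.427 0.   ]
side (array([0.222, 1.028, 0.938]), array([ 0.243, -0.767, -0.595]))
top (array([0.339, 0.005, 1.433]), array([ 0.179, -0.026, -0.983]))
```

View pics/c1.png

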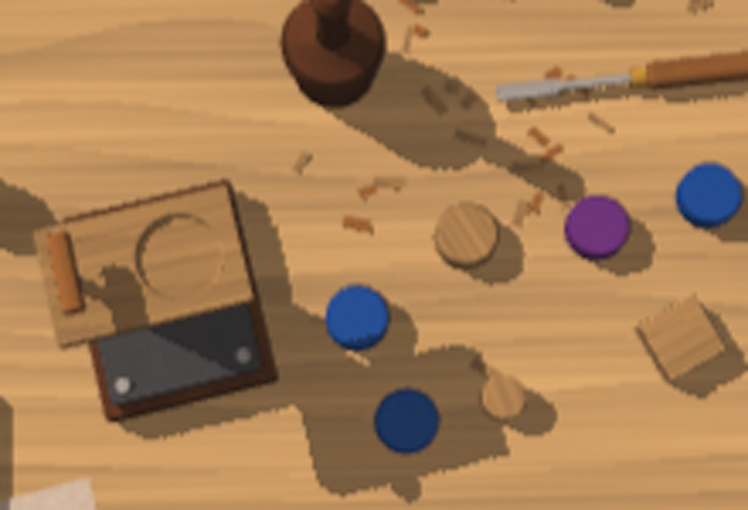

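View pics/c2.png

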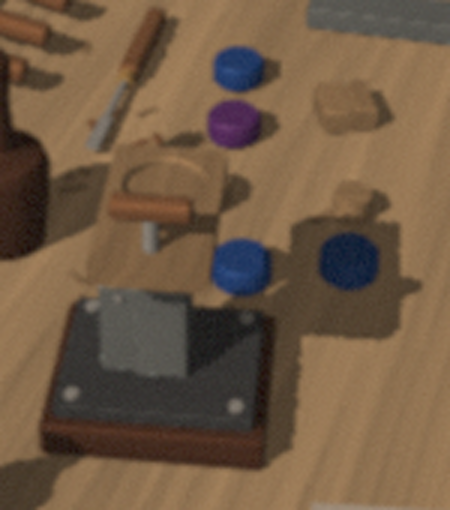

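The crops confirm the pick. The plain disc sits at top crop (467,235), about full-image (209,302), and is the same size as the blue discs; the small one is at (502,397). The rest's plate corners, recess and bar are clear in both views, so I fit the stand's pose to them.

```bash
python3 - <<'E'
from h import *
from scipy.optimize import least_squares
np.set_printoptions(precision=4,suppress=True)
L=lambda *a:np.array(a)/1000
obs=[]
for (x,y),p in [((35,230),L(45,103,6)),((228,182),L(45,-47,6)),((253,300),L(-45,-47,6)),((62,347),L(-45,103,6)),((181,256),L(0,0,6))]:
    obs.append(("top",(140+(y+.5)/3.4-.5,165+(x+.5)/3.4-.5),p))
for (x,y),p in [((118,140),L(45,-47,6)),((228,152),L(-45,-47,6)),((218,290),L(-45,103,6)),((85,281),L(45,103,6)),((110,205),L(30,80,44)),((190,210),L(-30,80,44))]:
    obs.append(("side",(160+(y+.5)/3-.5,205+(x+.5)/3-.5),p))
def W(q,p):
    c,s=np.cos(q[3]),np.sin(q[3]);return q[:3]+np.array([c*p[0]-s*p[1],s*p[0]+c*p[1],p[2]])
f=lambda q:np.concatenate([np.subtract(proj(c,W(q,p)),u) for c,u,p in obs])
r=least_squares(f,[.55,.14,.2,.2],loss="soft_l1");print(r.x,r.fun.reshape(-1,2).round(1).tolist())
print("handle",W(r.x,L(0,80,44)))
im=arm.camera("top");hsv=cv2.cvtColor(im,cv2.COLOR_RGB2HSV)
for n in range(3):
    if n: arm.camera("top")
    t=[t for t in arm.trace("top","round_mid") if abs(t["centre"][1]-302)<8]
    if t:
        ys,xs=np.nonzero(t[0]["pixels"]);print(ys.min(),ys.max(),xs.min(),xs.max(),atz("top",[ys.mean(),xs.mean()],.02))
for X in([.595,-.097,.028],[.595,-.097,0]): print(proj("top",np.array(X)))
print(atz("top",(209.1,302.2),.026))
E
```

```text
[0.5539 0.1331 0.1939 0.2252] [[0.5, -0.0], [0.9, -0.1], [-0.5, 0.6], [-0.3, -0.6], [0.0, -0.0], [1.4, -0.3], [0.0, 0.1], [-5.1, -3.0], [-5.2, 0.3], [0.5, -0.0], [0.8, 0.7]]
handle [0.5361 0.2111 0.2379]
199 218 293 311 [ 0.6003 -0.0977  0.02  ]
200 218 293 311 [ 0.5993 -0.0967  0.02  ]
199 218 293 311 [ 0.6001 -0.0967  0.02  ]
[np.float64(209.73737726555092), np.float64(302.032101767311)]
[np.float64(211.4172893947419), np.float64(301.4056438142215)]
[ 0.5973 -0.0977  0.026 ]
```

Emit:
{"method": "apply_moves", "body": {"rows": [{"jaw": 0,"translation": [0,0,-0.05],"twist": 0},{"jaw": 0,"translation": [0,0,-0.05],"twist": 0},{"jaw": 0,"translation": [-0.035,-0.02,0],"twist": 0},{"jaw": 0,"translation": [-0.035,-0.02,0],"twist": 0},{"jaw": 0,"translation": [-0.035,-0.02,0],"twist": 0},{"jaw": 0,"translation": [-0.035,-0.02,0],"twist": 0},{"jaw": 0,"translation": [-0.035,-0.02,0],"twist": 0},{"jaw": 0,"translation": [-0.035,-0.02,0],"twist": 0},{"jaw": 0,"translation": [-0.035,-0.02,0],"twist": 0},{"jaw": 0,"translation": [-0.035,-0.02,0],"twist": 0},{"jaw": 0,"translation": [-0.035,-0.02,0],"twist": 0},{"jaw": 0,"translation": [-0.035,-0.02,0],"twist": 0}], "grip_force": 40}}

```text
time: 2.8
ee_pos: [0.4609, 0.3014, 0.3217]
eef_rot: [0.149, 0.989, 0.0, 0.0]
wrist_force: [-0.1, 1.0, -0.1]
grip_width: 0.996
gripper_force: 0.0
```

```bash
cat >> h.py <<'E'
from scipy.spatial.transform import Rotation as Ro
def go(target,yang=None):
    s=arm.read_state();R=Ro.from_quat(s["eef_rot"]);d=np.array(target)-s["ee_pos"];M=R.as_matrix()
    print("t",s["time"],"pos",np.round(s["ee_pos"],4),"local",np.round(M.T@d,4),"j7",np.round(s["joint_pos"][6],2),"F",np.round(s["wrist_force"],1),"w",np.round(s["grip_width"],3),"gf",s["gripper_force"],"zax",M[:,2].round(3))
    a=np.arctan2(M[1,1],M[0,1])
    if yang is not None:
        e=-((yang-a+np.pi/2)%np.pi-np.pi/2);print("twist",round(e,3))
        Mt=M@Ro.from_euler("z",e).as_matrix();print("local after twist",np.round(Mt.T@d,4))
E
python3 -c "
from h import *
go([.536,.211,.241],np.pi/2+.225)"
```

```text
t 2.8 pos [0.4609 0.3014 0.3217] local [-0.0985 -0.0642  0.0807] j7 0.5 F [-0.1  1.  -0.1] w 0.996 gf 0.0 zax [ 0.  0. -1.]
twist -0.525
local after twist [-0.0531 -0.1049  0.0807]
```

Emit:
{"method": "apply_moves", "body": {"rows": [{"jaw": 0,"translation": [0,0,0],"twist": -0.131},{"jaw": 0,"translation": [0,0,0],"twist": -0.131},{"jaw": 0,"translation": [0,0,0],"twist": -0.131},{"jaw": 0,"translation": [0,0,0],"twist": -0.132},{"jaw": 0,"translation": [-0.018,-0.035,0],"twist": 0},{"jaw": 0,"translation": [-0.018,-0.035,0],"twist": 0},{"jaw": 0,"translation": [-0.017,-0.035,0],"twist": 0},{"jaw": 0,"translation": [0,0,0],"twist": 0}]}}

```text
time: 3.6
ee_pos: [0.5391, 0.2051, 0.321]
eef_rot: [-0.107, 0.994, -0.002, 0.001]
wrist_force: [-0.8, -0.4, 0.4]
grip_width: 1.002
gripper_force: 0.0
```

```bash
python3 - <<'E'
from h import *
go([.536,.211,.241],np.pi/2+.225)
a=arm.camera("side");b=arm.camera("top")
im=np.hstack([cv2.resize(a[130:300,180:320],None,fx=3,fy=3),cv2.resize(b[170:280,130:250],None,fx=3,fy=510/110)[:, :360]])
cv2.imwrite("pics/g1.png",im[:,:,::-1])
E
```

```text
t 3.6 pos [0.5391 0.2051 0.321 ] local [0.0019 0.0069 0.08  ] j7 1.16 F [-0.8 -0.4  0.4] w 1.002 gf 0.0 zax [ 0.002 -0.005 -1.   ]
twist -0.011
local after twist [0.0018 0.0069 0.08  ]
```

View pics/g1.png

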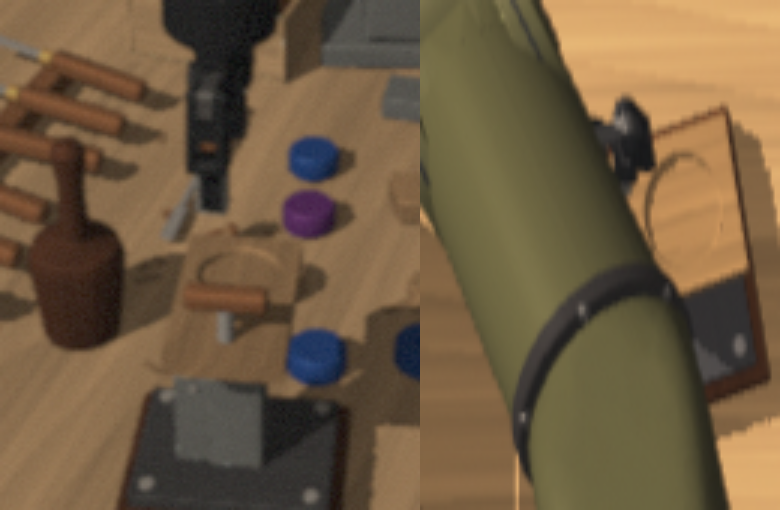

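The gripper is above the bar (side crop: fingers at about (207,150), bar at (227,298)). I'll settle, then measure.

Emit:
{"method": "apply_moves", "body": {"rows": [{"jaw": 0,"translation": [0,0,0],"twist": 0},{"jaw": 0,"translation": [0,0,0],"twist": 0}]}}

```text
time: 3.9
ee_pos: [0.5341, 0.2138, 0.3217]
eef_rot: [-0.114, 0.994, 0.0, -0.0]
wrist_force: [0.5, -0.2, 0.6]
grip_width: 0.999
gripper_force: 0.0
```

```bash
python3 -c "
from h import *
go([.536,.211,.241],np.pi/2+.225)"
```

```text
t 3.9 pos [0.5341 0.2138 0.3217] local [-0.0012 -0.0032  0.0807] j7 1.16 F [ 0.5 -0.2  0.6] w 0.999 gf 0.0 zax [-0.     0.001 -1.   ]
twist 0.003
local after twist [-0.0013 -0.0032  0.0807]
```

Emit:
{"method": "apply_moves", "body": {"rows": [{"jaw": 0,"translation": [-0.001,-0.003,0.02],"twist": 0},{"jaw": 0,"translation": [0,0,0.03],"twist": 0},{"jaw": 0,"translation": [0,0,0.02],"twist": 0},{"jaw": 0,"translation": [0,0,0.01],"twist": 0},{"jaw": 170,"translation": [0,0,0],"twist": 0},{"jaw": 170,"translation": [0,0,0],"twist": 0},{"jaw": 170,"translation": [0,0,0],"twist": 0},{"jaw": 185,"translation": [0,0,0],"twist": 0},{"jaw": 195,"translation": [0,0,0],"twist": 0}], "grip_force": 20}}

```text
time: 4.8
ee_pos: [0.537, 0.2097, 0.2422]
eef_rot: [-0.112, 0.994, 0.0, 0.001]
wrist_force: [-0.2, -0.3, -0.5]
grip_width: 0.233
gripper_force: 0.0
```

```bash
python3 - <<'E'
from h import *
go([.536,.211,.241],np.pi/2+.225)
a=arm.camera("side")
cv2.imwrite("pics/g2.png",cv2.resize(a[150:270,190:320],None,fx=4,fy=4,interpolation=2)[:,:,::-1])
E
```

```text
t 4.8 pos [0.537  0.2097 0.2422] local [0.0007 0.0015 0.0012] j7 1.12 F [-0.2 -0.3 -0.5] w 0.233 gf 0.0 zax [ 0.001  0.001 -1.   ]
twist 0.0
local after twist [0.0007 0.0015 0.0012]
```

View pics/g2.png

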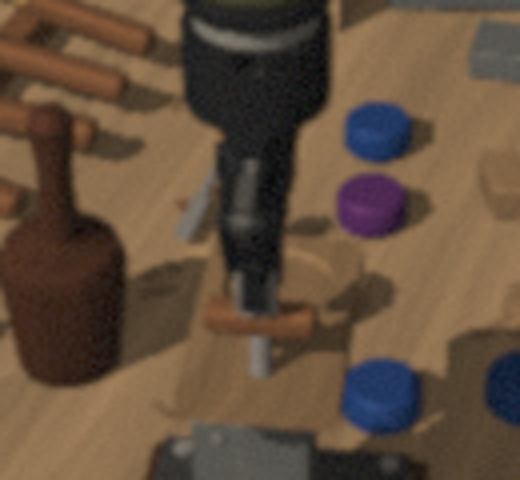

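The bar shows unbroken in front of the fingers (tip at crop (258,308)), so the front finger may be above or behind it. I'll check this against the projections.

```bash
python3 - <<'E'
from h import *
s=arm.read_state();p=np.array(s["ee_pos"]);M=Ro.from_quat(s["eef_rot"]).as_matrix()
f=lambda X:(np.array(proj("side",X))-[150,190])*4
for l in([0,.011,.022],[0,-.011,.022],[0,.018,.022],[0,0,.022],[0,0,0]): print(l,f(p+M@l).round(0)[::-1])
for l in([0,0,0],[.03,0,0],[-.03,0,0]): print("bar",f(np.array([.536,.211,.238])+M@l).round(0)[::-1])
r=arm.pinpoint("side","handle");print([( (np.array(q["centre"])-[150,190])*4)[::-1].round() for q in r],r[0]["score"])
t=arm.trace("side","handle")
for q in t[:2]:
    ys,xs=np.nonzero(q["pixels"]);print(q["score"],q["centre"],len(ys),ys.min(),ys.max(),xs.min(),xs.max())
E
```

```text
[0, 0.011, 0.022] [257. 354.]
[0, -0.011, 0.022] [262. 329.]
[0, 0.018, 0.022] [255. 362.]
[0, 0, 0.022] [260. 341.]
[0, 0, 0] [259. 310.]
bar [260. 318.]
bar [315. 322.]
bar [205. 314.]
[array([258., 314.])] 0.85
0.6 [236.5, 259.2] 1634 209 257 233 280
```

```bash
python3 - <<'E'
from h import *
a=arm.camera("side")[:,:,::-1];b=cv2.imread("pics/side0.png")
im=np.hstack([cv2.resize(q[205:255,232:282],(400,400),interpolation=2) for q in(a,b)])
cv2.imwrite("pics/g3.png",im)
E
```

```text
(no output)
```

View pics/g3.png

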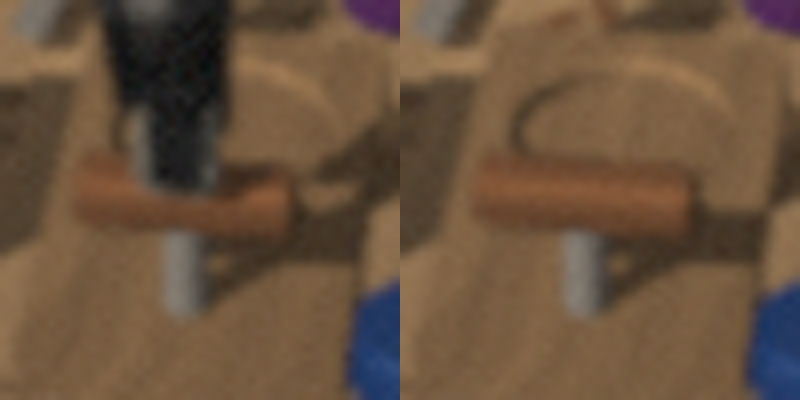

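The front finger's tip covers only the upper part of the bar, so the fingers may sit higher than the model says. A careful close will show whether the bar is between the pads.

Emit:
{"method": "apply_moves", "body": {"rows": [{"jaw": 205,"translation": [0,0,0],"twist": 0},{"jaw": 212,"translation": [0,0,0],"twist": 0},{"jaw": 218,"translation": [0,0,0],"twist": 0},{"jaw": 218,"translation": [0,0,0],"twist": 0}], "grip_force": 20}}

```text
time: 5.4
ee_pos: [0.5366, 0.2095, 0.2415]
eef_rot: [-0.112, 0.994, 0.0, -0.0]
wrist_force: [-0.8, 0.1, -0.9]
grip_width: 0.147
gripper_force: 0.0
```

```bash
python3 - <<'E'
from h import *
np.set_printoptions(precision=1,suppress=True)
M=Ro.from_quat([-.114,.994,0,0]).as_matrix();p=np.array([.5391,.2051,.321])
for y in(.043,.057,-.043,-.057):
  for z in(.022,.009): print("open",y,z,(np.array(proj("side",p+M@[0,y,z]))-[130,180])[::-1]*3)
s=arm.read_state();print(s["ee_pos"],s["joint_pos"],s["grip_width"])
a=arm.camera("side")[:,:,::-1];b=arm.camera("top")[:,:,::-1]
im=np.hstack([cv2.resize(a[150:260,210:300],(490,600),interpolation=2),cv2.resize(b[195:245,160:186],(300,600),interpolation=2)])
cv2.imwrite("pics/g4.png",im)
p=np.array(s["ee_pos"]);M=Ro.from_quat(s["eef_rot"]).as_matrix()
for l in([0,.006,.022],[0,.02,.022],[0,.006,0],[0,0,-.051],[0,.0425,-.051],[0,-.0425,-.051]): print(l,((np.array(proj("side",p+M@l))-[150,210])*5.45)[::-1])
E
```

```text
open 0.043 0.022 [214.7 261.4]
open 0.043 0.009 [214.4 246.1]
open 0.057 0.022 [211.9 273.9]
open 0.057 0.009 [211.6 258.5]
open -0.043 0.022 [230.7 190.1]
open -0.043 0.009 [230.5 175.3]
open -0.057 0.022 [233.1 179.3]
open -0.057 0.009 [233.  164.6]
[0.5 0.2 0.2] [-0.3  0.6 -0.3  1.7  0.2  0.9  1.1] 0.14655529906334902
[0, 0.006, 0.022] [243.8 475.7]
[0, 0.02, 0.022] [239.1 498. ]
[0, 0.006, 0] [243.2 432.7]
[0, 0, -0.051] [243.7 320.2]
[0, 0.0425, -0.051] [228.6 386.9]
[0, -0.0425, -0.051] [257.9 257.6]
```

View pics/g4.png

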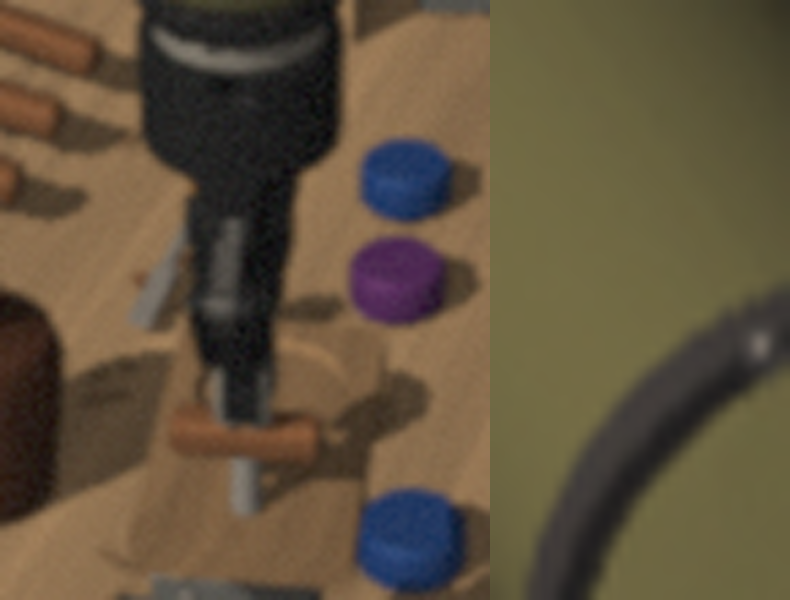

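The picture puts the fingertips just above the bar, not around it. The opening is 12.5 mm with no contact, which agrees. I'll probe down gently.

Emit:
{"method": "apply_moves", "body": {"rows": [{"jaw": 218,"translation": [0,0,0.002],"twist": 0},{"jaw": 218,"translation": [0,0,0.002],"twist": 0},{"jaw": 218,"translation": [0,0,0.001],"twist": 0},{"jaw": 218,"translation": [0,0,0],"twist": 0}]}}

```text
time: 5.9
ee_pos: [0.5369, 0.2098, 0.2392]
eef_rot: [-0.112, 0.994, 0.0, 0.001]
wrist_force: [-4.9, -2.6, 18.0]
grip_width: 0.147
gripper_force: 9.1
```

Emit:
{"method": "apply_moves", "body": {"rows": [{"jaw": 218,"translation": [0,0,-0.012],"twist": 0},{"jaw": 0,"translation": [0,0,0],"twist": 0},{"jaw": 0,"translation": [0,0,0],"twist": 0},{"jaw": 0,"translation": [0,0,0],"twist": 0},{"jaw": 0,"translation": [0,0,0],"twist": 0},{"jaw": 0,"translation": [0,0,0],"twist": 0}]}}

```text
time: 6.5
ee_pos: [0.5364, 0.2094, 0.248]
eef_rot: [-0.112, 0.994, -0.0, -0.0]
wrist_force: [0.1, -0.2, 0.4]
grip_width: 0.971
gripper_force: 0.0
```

```bash
python3 - <<'E'
from h import *
np.set_printoptions(precision=1,suppress=True)
M=Ro.from_quat([-.114,.994,0,0]).as_matrix();p=np.array([.5391,.2051,.321])
for y in(-.043,-.057):
  for z in(.009,-.018): print(y,z,proj("top",p+M@[0,y,z]))
go([.536,.211,.213])
print((np.array(proj("top",np.array([.536,.211,.238])))))
E
```

```text
-0.043 0.009 [np.float64(209.20335276367962), np.float64(200.01046786338554)]
-0.043 -0.018 [np.float64(207.06415487068747), np.float64(198.35971051586012)]
-0.057 0.009 [np.float64(207.77354493270923), np.float64(205.84376551220922)]
-0.057 -0.018 [np.float64(205.6017077850008), np.float64(204.33385129778083)]
t 6.5 pos [0.5 0.2 0.2] local [0. 0. 0.] j7 1.13 F [ 0.1 -0.2  0.4] w 0.971 gf 0.0 zax [-0. -0. -1.]
[220.  184.9]
```

Emit:
{"method": "apply_moves", "body": {"rows": [{"jaw": 0,"translation": [0,0,0.012],"twist": 0},{"jaw": 0,"translation": [0,0,0.012],"twist": 0},{"jaw": 0,"translation": [0,0,0.01],"twist": 0},{"jaw": 0,"translation": [0,0,0],"twist": 0},{"jaw": 160,"translation": [0,0,0],"twist": 0},{"jaw": 180,"translation": [0,0,0],"twist": 0},{"jaw": 190,"translation": [0,0,0],"twist": 0},{"jaw": 198,"translation": [0,0,0],"twist": 0},{"jaw": 204,"translation": [0,0,0],"twist": 0}], "grip_force": 20}}

```text
time: 7.4
ee_pos: [0.5361, 0.2127, 0.2151]
eef_rot: [-0.113, 0.994, 0.002, 0.0]
wrist_force: [-1.4, 1.8, 0.8]
grip_width: 0.204
gripper_force: 0.7
```

Emit:
{"method": "apply_moves", "body": {"rows": [{"jaw": 204,"translation": [0,0.002,0],"twist": 0},{"jaw": 210,"translation": [0,0,0],"twist": 0},{"jaw": 230,"translation": [0,0,0],"twist": 0},{"jaw": 230,"translation": [0,0,0],"twist": 0}], "grip_force": 50}}

```text
time: 7.8
ee_pos: [0.536, 0.2131, 0.2151]
eef_rot: [-0.113, 0.994, 0.001, 0.0]
wrist_force: [-2.6, 4.4, 3.2]
grip_width: 0.181
gripper_force: 49.6
```

Emit:
{"method": "apply_moves", "body": {"rows": [{"jaw": 230,"translation": [0,0,-0.005],"twist": 0},{"jaw": 230,"translation": [0,0,-0.005],"twist": 0},{"jaw": 230,"translation": [0,0,-0.005],"twist": 0},{"jaw": 230,"translation": [0,0,-0.005],"twist": 0},{"jaw": 230,"translation": [0,0,-0.005],"twist": 0},{"jaw": 230,"translation": [0,0,-0.001],"twist": 0},{"jaw": 230,"translation": [0,0,0],"twist": 0},{"jaw": 230,"translation": [0,0,0],"twist": 0}]}}

```text
time: 8.6
ee_pos: [0.536, 0.2132, 0.24]
eef_rot: [-0.113, 0.994, 0.001, 0.0]
wrist_force: [0.5, 5.9, -3.2]
grip_width: 0.177
gripper_force: 49.3
```

```bash
python3 - <<'E'
from h import *
go([.536,.211,.213])
arm.camera("side");print([r["centre"] for r in arm.pinpoint("side","handle")])
E
```

```text
t 8.6 pos [0.536  0.2132 0.24  ] local [ 0.0005 -0.0022  0.027 ] j7 1.12 F [ 0.5  5.9 -3.2] w 0.177 gf 49.25441801548004 zax [-0.     0.003 -1.   ]
[]
```

Emit:
{"method": "apply_moves", "body": {"rows": [{"jaw": 230,"translation": [0,0,-0.0015],"twist": 0},{"jaw": 230,"translation": [0,0,0],"twist": 0},{"jaw": 230,"translation": [0,0,0],"twist": 0}]}}

```text
time: 9.0
ee_pos: [0.536, 0.2131, 0.2413]
eef_rot: [-0.113, 0.994, 0.001, -0.0]
wrist_force: [-0.3, 6.4, -4.4]
grip_width: 0.175
gripper_force: 49.1
```

Emit:
{"method": "apply_moves", "body": {"rows": [{"jaw": 230,"translation": [0,0,0.002],"twist": 0},{"jaw": 230,"translation": [0,0,0.001],"twist": 0},{"jaw": 230,"translation": [0,0,0.001],"twist": 0},{"jaw": 230,"translation": [0,0,0],"twist": 0}]}}

```text
time: 9.4
ee_pos: [0.536, 0.2132, 0.2389]
eef_rot: [-0.113, 0.994, 0.001, 0.0]
wrist_force: [-2.5, 5.3, 6.7]
grip_width: 0.175
gripper_force: 50.8
```

The pawl holds at +23.8 mm (load reversed). Now I open and retreat upward.

Emit:
{"method": "apply_moves", "body": {"rows": [{"jaw": 150,"translation": [0,0,0],"twist": 0},{"jaw": 0,"translation": [0,0,0],"twist": 0},{"jaw": 0,"translation": [0,0,0],"twist": 0},{"jaw": 0,"translation": [0,0,0],"twist": 0},{"jaw": 0,"translation": [0,0,0],"twist": 0},{"jaw": 0,"translation": [0,0,-0.03],"twist": 0},{"jaw": 0,"translation": [0,0,-0.04],"twist": 0},{"jaw": 0,"translation": [0,0,-0.04],"twist": 0},{"jaw": 0,"translation": [0,0,0],"twist": 0},{"jaw": 0,"translation": [0,0,0],"twist": 0}]}}

```text
time: 10.4
ee_pos: [0.5365, 0.2115, 0.3487]
eef_rot: [-0.112, 0.994, 0.0, 0.001]
wrist_force: [0.0, 0.5, -0.5]
grip_width: 0.997
gripper_force: 0.0
```

```bash
python3 - <<'E'
from h import *
np.set_printoptions(precision=4,suppress=True)
h0=np.array([227.7,252.6])
arm.camera("side");
for n in("handle","nest"):
  for r in arm.pinpoint("side",n)[:2]: print(n,r["centre"],r["score"])
for z in(.238,.262,.286): print(proj("side",np.array([.536,.213,z])))
go([.597,-.097,.12])
s=arm.read_state();print(s["joint_pos"])
E
```

```text
handle [219.4, 253.8] 0.64
handle [226.7, 322.2] 0.27
nest [213.5, 259.6] 0.6
nest [392.8, 280.2] 0.25
[np.float64(229.9406761253222), np.float64(254.71198535594237)]
[np.float64(221.17912865063366), np.float64(254.58234424567829)]
[np.float64(212.192788330052), np.float64(254.44937696567018)]
t 10.55 pos [0.5354 0.2108 0.3465] local [ 0.008  -0.3136  0.2268] j7 1.17 F [0.3 0.6 0. ] w 1.0 gf 0.0 zax [-0.003 -0.002 -1.   ]
[-0.2572  0.506  -0.3326  1.5304  0.1751  1.1378  1.1708]
```

The handle moved up 8.5 px, which is 24 mm. I'll turn 90° and measure the bar's ends for an exact x centre of the stand. That turn also suits the placement.

Emit:
{"method": "apply_moves", "body": {"rows": [{"jaw": 0,"translation": [0,0,0],"twist": 0.143},{"jaw": 0,"translation": [0,0,0],"twist": 0.143},{"jaw": 0,"translation": [0,0,0],"twist": 0.143},{"jaw": 0,"translation": [0,0,0],"twist": 0.143},{"jaw": 0,"translation": [0,0,0],"twist": 0.143},{"jaw": 0,"translation": [0,0,0],"twist": 0.143},{"jaw": 0,"translation": [0,0,0],"twist": 0.143},{"jaw": 0,"translation": [0,0,0],"twist": 0.143},{"jaw": 0,"translation": [0,0,0],"twist": 0.143},{"jaw": 0,"translation": [0,0,0],"twist": 0.143},{"jaw": 0,"translation": [0,0,0],"twist": 0.141},{"jaw": 0,"translation": [0,0,0],"twist": 0}], "grip_force": 20}}

```text
time: 11.75
ee_pos: [0.5355, 0.2112, 0.3466]
eef_rot: [0.623, 0.782, -0.001, -0.0]
wrist_force: [0.1, 0.5, -0.0]
grip_width: 0.999
gripper_force: 0.0
```

Emit:
{"method": "apply_moves", "body": {"rows": [{"jaw": 0,"translation": [0,0,0.04],"twist": 0},{"jaw": 0,"translation": [0,0,0.04],"twist": 0},{"jaw": 0,"translation": [0,0,0.02],"twist": 0},{"jaw": 0,"translation": [0,0,0],"twist": 0},{"jaw": 0,"translation": [0,0,0],"twist": 0}]}}

```text
time: 12.25
ee_pos: [0.5364, 0.2114, 0.248]
eef_rot: [0.623, 0.783, -0.0, -0.0]
wrist_force: [0.3, -0.4, 0.7]
grip_width: 0.999
gripper_force: 0.0
```

```bash
python3 - <<'E'
from h import *
go([.536,.2131,.245],.2252)
E
```

```text
t 12.25 pos [0.5364 0.2114 0.248 ] local [0.0017 0.     0.003 ] j7 -0.18 F [ 0.3 -0.4  0.7] w 0.999 gf 0.0 zax [-0. -0. -1.]
twist 0.002
local after twist [0.0017 0.     0.003 ]
```

Emit:
{"method": "apply_moves", "body": {"rows": [{"jaw": 55,"translation": [0,0,0],"twist": 0},{"jaw": 62,"translation": [0,0,0],"twist": 0},{"jaw": 70,"translation": [0,0,0],"twist": 0},{"jaw": 76,"translation": [0,0,0],"twist": 0},{"jaw": 82,"translation": [0,0,0],"twist": 0},{"jaw": 85,"translation": [0,0,0],"twist": 0}]}}

```text
time: 12.85
ee_pos: [0.536, 0.2115, 0.2486]
eef_rot: [0.623, 0.782, 0.0, -0.0]
wrist_force: [-2.6, -0.7, 5.9]
grip_width: 0.696
gripper_force: 21.0
```

Emit:
{"method": "apply_moves", "body": {"rows": [{"jaw": 40,"translation": [0,0,0],"twist": 0},{"jaw": 0,"translation": [0,0,0],"twist": 0},{"jaw": 0,"translation": [0,0,-0.04],"twist": 0},{"jaw": 0,"translation": [0,0,-0.04],"twist": 0},{"jaw": 0,"translation": [-0.033,-0.001,-0.02],"twist": 0},{"jaw": 0,"translation": [-0.04,-0.001,0],"twist": 0},{"jaw": 0,"translation": [-0.04,-0.001,0],"twist": 0},{"jaw": 0,"translation": [-0.04,-0.001,0],"twist": 0},{"jaw": 0,"translation": [-0.04,-0.001,0],"twist": 0},{"jaw": 0,"translation": [-0.04,-0.001,0],"twist": 0},{"jaw": 0,"translation": [-0.04,-0.001,0],"twist": 0},{"jaw": 0,"translation": [-0.04,-0.001,0],"twist": 0}]}}

```text
time: 14.05
ee_pos: [0.5986, -0.0972, 0.3478]
eef_rot: [0.623, 0.782, 0.0, 0.0]
wrist_force: [0.8, 0.2, 0.4]
grip_width: 1.001
gripper_force: 0.0
```

Emit:
{"method": "apply_moves", "body": {"rows": [{"jaw": 0,"translation": [0,0,0.05],"twist": 0},{"jaw": 0,"translation": [0,0,0.05],"twist": 0},{"jaw": 0,"translation": [0,0,0.05],"twist": 0},{"jaw": 0,"translation": [0,0,0.05],"twist": 0},{"jaw": 0,"translation": [0,0,0],"twist": 0},{"jaw": 0,"translation": [0,0,0],"twist": 0}]}}

```text
time: 14.65
ee_pos: [0.5985, -0.0956, 0.1483]
eef_rot: [0.623, 0.782, -0.0, -0.0]
wrist_force: [0.0, -0.0, 0.4]
grip_width: 0.999
gripper_force: 0.0
```

```bash
python3 - <<'E'
from h import *
go([.598,-.096,.04],.2252)
b=arm.camera("top")[:,:,::-1];a=arm.camera("side")[:,:,::-1]
im=np.hstack([cv2.resize(q,(400,500),interpolation=2) for q in(b[160:260,260:340],a[150:250,230:310])])
cv2.imwrite("pics/g5.png",im)
for c in("top","side"):
  for X in([.598,-.096,.014],): print(c,proj(c,np.array(X)))
E
```

```text
t 14.65 pos [ 0.5985 -0.0956  0.1483] local [-0.0003 -0.0006  0.1083] j7 0.38 F [ 0.  -0.   0.4] w 0.999 gf 0.0 zax [-0. -0. -1.]
twist -0.0
local after twist [-0.0003 -0.0006  0.1083]
top [np.float64(209.6010179411953), np.float64(301.3508967014278)]
side [np.float64(222.95930723436044), np.float64(272.9493497205217)]
```

View pics/g5.png

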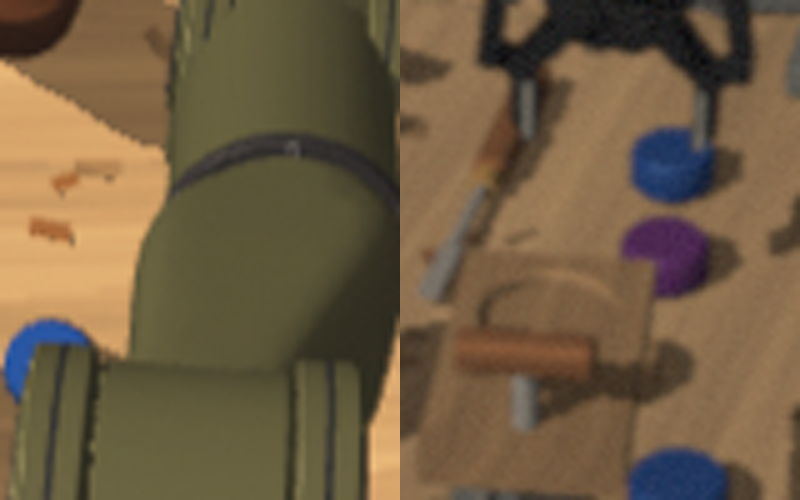

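Both fingertips show in the side view at about (177,255) and (180,291). That gives a direct reading of tip height against the state.

```bash
python3 - <<'E'
from h import *
np.set_printoptions(precision=1,suppress=True)
for sg in(1,-1):
  for z in(.125,.14,.15,.16,.17):
    X=np.array([.5985+sg*.0425*.9747,-.0956+sg*.0425*.2234,z]);print(sg,z,np.array(proj("side",X)))
E
```

```text
1 0.125 [190.6 258. ]
1 0.14 [186.1 257.9]
1 0.15 [183.1 257.9]
1 0.16 [180.1 257.9]
1 0.17 [177.  257.8]
-1 0.125 [192.6 288.3]
-1 0.14 [188.2 288.4]
-1 0.15 [185.1 288.5]
-1 0.16 [182.1 288.6]
-1 0.17 [179.1 288.7]
```

The tips are truly about 21 mm above the reported TCP height when open, which agrees with the bar touch. The grasp height therefore has to be commanded lower than nominal, watching force.

Emit:
{"method": "apply_moves", "body": {"rows": [{"jaw": 0,"translation": [0,0,0.04],"twist": 0},{"jaw": 0,"translation": [0,0,0.04],"twist": 0},{"jaw": 0,"translation": [0,0,0.03],"twist": 0},{"jaw": 0,"translation": [0,0,0.008],"twist": 0},{"jaw": 0,"translation": [0,0,0.004],"twist": 0},{"jaw": 0,"translation": [0,0,0],"twist": 0}]}}

```text
time: 15.35
ee_pos: [0.6001, -0.0957, 0.028]
eef_rot: [0.623, 0.782, 0.001, 0.002]
wrist_force: [1.0, -0.5, -0.1]
grip_width: 1.004
gripper_force: 0.0
```

Emit:
{"method": "apply_moves", "body": {"rows": [{"jaw": 0,"translation": [0,0,0.006],"twist": 0},{"jaw": 0,"translation": [0,0,0.004],"twist": 0},{"jaw": 0,"translation": [0,0,0.004],"twist": 0},{"jaw": 0,"translation": [0,0,0],"twist": 0}]}}

```text
time: 15.75
ee_pos: [0.5979, -0.0953, 0.0116]
eef_rot: [0.623, 0.782, -0.0, -0.0]
wrist_force: [-0.6, 0.1, 0.8]
grip_width: 1.0
gripper_force: 0.0
```

Emit:
{"method": "apply_moves", "body": {"rows": [{"jaw": 0,"translation": [0,0,0.002],"twist": 0},{"jaw": 0,"translation": [0,0,0.002],"twist": 0},{"jaw": 0,"translation": [0,0,0.001],"twist": 0},{"jaw": 0,"translation": [0,0,0],"twist": 0}]}}

```text
time: 16.15
ee_pos: [0.5981, -0.0954, 0.0068]
eef_rot: [0.623, 0.782, -0.0, -0.0]
wrist_force: [-0.1, 0.3, 0.7]
grip_width: 1.001
gripper_force: 0.0
```

Emit:
{"method": "apply_moves", "body": {"rows": [{"jaw": 0,"translation": [0,0,0.002],"twist": 0},{"jaw": 0,"translation": [0,0,0.002],"twist": 0},{"jaw": 0,"translation": [0,0,0.002],"twist": 0},{"jaw": 0,"translation": [0,0,0],"twist": 0}]}}

```text
time: 16.55
ee_pos: [0.598, -0.0954, 0.0006]
eef_rot: [0.623, 0.782, -0.0, -0.0]
wrist_force: [0.5, -0.3, 0.5]
grip_width: 0.997
gripper_force: 0.0
```

No table contact here, so the offset is confirmed. I go 7 mm lower and squeeze gently.

Emit:
{"method": "apply_moves", "body": {"rows": [{"jaw": 0,"translation": [0,0,0.003],"twist": 0},{"jaw": 0,"translation": [0,0,0.003],"twist": 0},{"jaw": 0,"translation": [0,0,0.002],"twist": 0},{"jaw": 50,"translation": [0,0,0],"twist": 0},{"jaw": 70,"translation": [0,0,0],"twist": 0},{"jaw": 80,"translation": [0,0,0],"twist": 0},{"jaw": 88,"translation": [0,0,0],"twist": 0},{"jaw": 94,"translation": [0,0,0],"twist": 0},{"jaw": 98,"translation": [0,0,0],"twist": 0},{"jaw": 98,"translation": [0,0,0],"twist": 0}], "grip_force": 20}}

```text
time: 17.55
ee_pos: [0.5985, -0.0954, -0.0067]
eef_rot: [0.623, 0.782, 0.0, 0.0]
wrist_force: [-0.0, 0.3, 5.8]
grip_width: 0.649
gripper_force: 21.2
```

Emit:
{"method": "apply_moves", "body": {"rows": [{"jaw": 40,"translation": [0,0,0],"twist": 0},{"jaw": 10,"translation": [0,0,0],"twist": 0},{"jaw": 10,"translation": [0,0,0],"twist": -0.14},{"jaw": 10,"translation": [0,0,0],"twist": -0.14},{"jaw": 10,"translation": [0,0,0],"twist": -0.14},{"jaw": 10,"translation": [0,0,0],"twist": -0.14},{"jaw": 10,"translation": [0,0,0],"twist": -0.14},{"jaw": 10,"translation": [0,0,0],"twist": -0.14},{"jaw": 10,"translation": [0,0,0],"twist": -0.14},{"jaw": 10,"translation": [0,0,0],"twist": -0.14},{"jaw": 10,"translation": [0,0,0],"twist": -0.14},{"jaw": 10,"translation": [0,0,0],"twist": -0.14}]}}

```text
time: 18.75
ee_pos: [0.598, -0.0956, -0.0074]
eef_rot: [-0.03, 1.0, -0.0, -0.0]
wrist_force: [-0.4, -0.2, -0.3]
grip_width: 0.961
gripper_force: 0.0
```

Emit:
{"method": "apply_moves", "body": {"rows": [{"jaw": 10,"translation": [0,0,0],"twist": -0.14},{"jaw": 60,"translation": [0,0,0],"twist": 0},{"jaw": 75,"translation": [0,0,0],"twist": 0},{"jaw": 84,"translation": [0,0,0],"twist": 0},{"jaw": 90,"translation": [0,0,0],"twist": 0},{"jaw": 96,"translation": [0,0,0],"twist": 0},{"jaw": 98,"translation": [0,0,0],"twist": 0}]}}

```text
time: 19.45
ee_pos: [0.5982, -0.0955, -0.0069]
eef_rot: [-0.097, 0.995, -0.0, -0.0]
wrist_force: [-0.4, -0.6, 3.3]
grip_width: 0.647
gripper_force: 21.0
```

The disc is centred in both directions. I grip firmly, lift and turn back.

Emit:
{"method": "apply_moves", "body": {"rows": [{"jaw": 110,"translation": [0,0,0],"twist": 0},{"jaw": 110,"translation": [0,0,0],"twist": 0},{"jaw": 110,"translation": [0,0,-0.01],"twist": 0},{"jaw": 110,"translation": [0,0,-0.03],"twist": 0},{"jaw": 110,"translation": [0,0,-0.04],"twist": 0},{"jaw": 110,"translation": [0,0,-0.04],"twist": 0},{"jaw": 110,"translation": [0,0,-0.04],"twist": 0},{"jaw": 110,"translation": [0,0,-0.04],"twist": 0},{"jaw": 110,"translation": [0,0,-0.04],"twist": 0},{"jaw": 110,"translation": [0,0,-0.04],"twist": 0},{"jaw": 110,"translation": [0,0,-0.03],"twist": 0}], "grip_force": 40}}

```text
time: 20.55
ee_pos: [0.5987, -0.095, 0.3062]
eef_rot: [-0.097, 0.995, 0.0, 0.002]
wrist_force: [0.1, -0.7, -0.4]
grip_width: 0.636
gripper_force: 42.4
```

Emit:
{"method": "apply_moves", "body": {"rows": [{"jaw": 110,"translation": [0,0,0],"twist": 0.14},{"jaw": 110,"translation": [0,0,0],"twist": 0.14},{"jaw": 110,"translation": [0,0,0],"twist": 0.14},{"jaw": 110,"translation": [0,0,0],"twist": 0.14},{"jaw": 110,"translation": [0,0,0],"twist": 0.14},{"jaw": 110,"translation": [0,0,0],"twist": 0.14},{"jaw": 110,"translation": [0,0,0],"twist": 0.14},{"jaw": 110,"translation": [0,0,0],"twist": 0.14},{"jaw": 110,"translation": [0,0,0],"twist": 0.14},{"jaw": 110,"translation": [0,0,0],"twist": 0.14},{"jaw": 110,"translation": [0,0,0],"twist": 0.14},{"jaw": 110,"translation": [0,0,0],"twist": 0}]}}

```text
time: 21.75
ee_pos: [0.5981, -0.095, 0.3032]
eef_rot: [0.623, 0.782, 0.0, -0.0]
wrist_force: [0.5, 0.2, -0.1]
grip_width: 0.64
gripper_force: 42.4
```

```bash
python3 -c "
from h import *
go([.5534,.1357,.24],.2252)"
```

```text
t 21.75 pos [ 0.5981 -0.095   0.3032] local [0.2348 0.008  0.0632] j7 0.27 F [ 0.5  0.2 -0.1] w 0.64 gf 42.40654537919909 zax [ 0.  0. -1.]
twist 0.0
local after twist [0.2348 0.008  0.0632]
```

Emit:
{"method": "apply_moves", "body": {"rows": [{"jaw": 110,"translation": [0.035,0.001,0],"twist": 0},{"jaw": 110,"translation": [0.04,0.002,0],"twist": 0},{"jaw": 110,"translation": [0.04,0.001,0],"twist": 0},{"jaw": 110,"translation": [0.04,0.002,0],"twist": 0},{"jaw": 110,"translation": [0.04,0.001,0],"twist": 0},{"jaw": 110,"translation": [0.04,0.001,0],"twist": 0},{"jaw": 110,"translation": [0,0,0.03],"twist": 0},{"jaw": 110,"translation": [0,0,0.02],"twist": 0},{"jaw": 110,"translation": [0,0,0.01],"twist": 0},{"jaw": 110,"translation": [0,0,0],"twist": 0},{"jaw": 110,"translation": [0,0,0],"twist": 0}]}}

```text
time: 22.85
ee_pos: [0.5543, 0.1353, 0.2437]
eef_rot: [0.623, 0.782, 0.001, 0.0]
wrist_force: [-0.3, 0.6, -1.1]
grip_width: 0.643
gripper_force: 42.4
```

```bash
python3 -c "
from h import *
go([.5534,.1357,.217],.2252)
a=arm.camera('side')[:,:,::-1]
cv2.imwrite('pics/g6.png',cv2.resize(a[150:260,200:310],(600,600),interpolation=2))"
```

```text
t 22.85 pos [0.5543 0.1353 0.2437] local [ 0.0006 -0.0008  0.0267] j7 -0.15 F [-0.3  0.6 -1.1] w 0.643 gf 42.40420632530004 zax [ 0.001  0.001 -1.   ]
twist 0.0
local after twist [ 0.0006 -0.0008  0.0267]
```

View pics/g6.png

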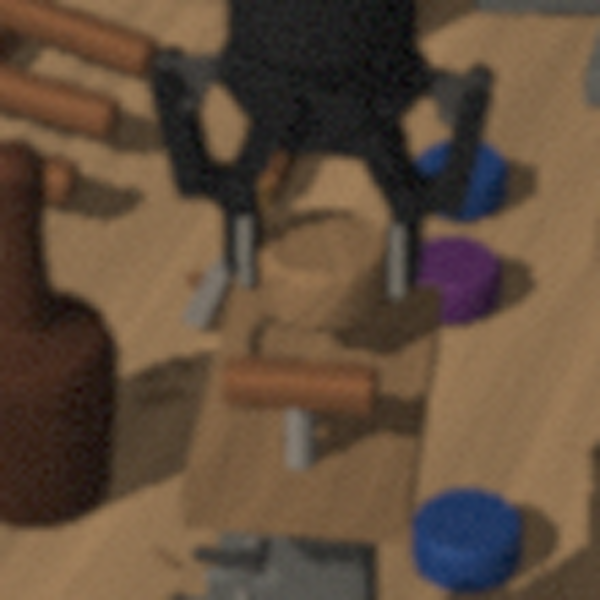

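The disc is held level right above the recess (disc around (320,265), rear rim of the recess below it). I lower it under force watch.

Emit:
{"method": "apply_moves", "body": {"rows": [{"jaw": 110,"translation": [0.0005,-0.0008,0.008],"twist": 0},{"jaw": 110,"translation": [0,0,0.008],"twist": 0},{"jaw": 110,"translation": [0,0,0.006],"twist": 0},{"jaw": 110,"translation": [0,0,0],"twist": 0},{"jaw": 110,"translation": [0,0,0],"twist": 0}]}}

```text
time: 23.4
ee_pos: [0.5526, 0.1357, 0.2207]
eef_rot: [0.623, 0.782, -0.0, -0.0]
wrist_force: [0.4, -0.1, 0.1]
grip_width: 0.64
gripper_force: 42.4
```

Emit:
{"method": "apply_moves", "body": {"rows": [{"jaw": 110,"translation": [0,0,0.002],"twist": 0},{"jaw": 110,"translation": [0,0,0.001],"twist": 0},{"jaw": 110,"translation": [0,0,0.001],"twist": 0},{"jaw": 110,"translation": [0,0,0],"twist": 0},{"jaw": 110,"translation": [0,0,0],"twist": 0}]}}

```text
time: 23.9
ee_pos: [0.5528, 0.1357, 0.217]
eef_rot: [0.623, 0.782, 0.0, 0.0]
wrist_force: [0.1, 0.0, -1.0]
grip_width: 0.638
gripper_force: 42.4
```

Emit:
{"method": "apply_moves", "body": {"rows": [{"jaw": 110,"translation": [0.0002,0.0006,0.001],"twist": 0},{"jaw": 110,"translation": [0,0,0.001],"twist": 0},{"jaw": 110,"translation": [0,0,0.001],"twist": 0},{"jaw": 110,"translation": [0,0,0],"twist": 0},{"jaw": 110,"translation": [0,0,0],"twist": 0}]}}

```text
time: 24.4
ee_pos: [0.5534, 0.1361, 0.2144]
eef_rot: [0.623, 0.782, 0.0, 0.0]
wrist_force: [-1.6, -0.2, 4.5]
grip_width: 0.639
gripper_force: 42.9
```

Emit:
{"method": "apply_moves", "body": {"rows": [{"jaw": 110,"translation": [0,0,0.001],"twist": 0},{"jaw": 110,"translation": [0,0,0.001],"twist": 0},{"jaw": 110,"translation": [0,0,0],"twist": 0},{"jaw": 110,"translation": [0,0,0],"twist": 0}]}}

```text
time: 24.8
ee_pos: [0.5534, 0.1361, 0.214]
eef_rot: [0.623, 0.782, 0.001, 0.0]
wrist_force: [-4.3, -1.1, 17.0]
grip_width: 0.639
gripper_force: 43.9
```

Emit:
{"method": "apply_moves", "body": {"rows": [{"jaw": 110,"translation": [0,0,-0.002],"twist": 0},{"jaw": 110,"translation": [0,-0.0015,0],"twist": 0},{"jaw": 110,"translation": [0,0,0],"twist": 0},{"jaw": 110,"translation": [0,0,0.001],"twist": 0},{"jaw": 110,"translation": [0,0,0.001],"twist": 0},{"jaw": 110,"translation": [0,0,0],"twist": 0},{"jaw": 110,"translation": [0,0,0],"twist": 0}]}}

```text
time: 25.5
ee_pos: [0.553, 0.136, 0.214]
eef_rot: [0.623, 0.782, 0.001, 0.001]
wrist_force: [-1.4, -0.6, 17.1]
grip_width: 0.643
gripper_force: 44.0
```

```bash
python3 - <<'E'
from h import *
s=arm.read_state();print(np.round(s["wrist_torque"],3))
arm.camera("side")
for n in("round_mid","nest","handle"):
  for r in arm.pinpoint("side",n)[:5]: print(n,r["centre"],round(r["score"],2))
for r in arm.trace("side","round_mid")[:5]:
  m=r["pixels"];ys,xs=np.nonzero(m);print(r["centre"],r["score"],ys.min(),ys.max(),xs.min(),xs.max())
for z in(.225,.23,.232,.236,.24): print(z,np.round(proj("side",np.array([.5534,.1337,z])),1))
E
```

```text
[-0.27   0.562 -0.016]
round_mid [210.7, 259.8] 0.85
round_mid [251.9, 284.8] 0.79
round_mid [246.7, 320.0] 0.61
round_mid [200.7, 282.8] 0.59
round_mid [182.2, 285.0] 0.49
nest [213.6, 261.4] 0.81
handle [220.1, 252.4] 0.73
handle [394.5, 278.7] 0.17
[209.0, 259.6] 0.89 199 217 247 271
[243.9, 321.5] 0.7 237 256 311 332
[249.1, 284.9] 0.64 239 259 276 295
[182.4, 278.2] 0.53 181 188 276 292
[204.5, 286.0] 0.46 195 209 280 292
0.225 [212.5 259.8]
0.23 [210.8 259.8]
0.232 [210.1 259.8]
0.236 [208.7 259.8]
0.24 [207.3 259.8]
```

The stop is flat and at the same height after a sideways nudge. Vision puts the disc's centre near the expected seated height. I'll ease off, then release gently.

Emit:
{"method": "apply_moves", "body": {"rows": [{"jaw": 110,"translation": [0,0.0015,-0.002],"twist": 0},{"jaw": 110,"translation": [0,0,0],"twist": 0},{"jaw": 85,"translation": [0,0,0],"twist": 0},{"jaw": 75,"translation": [0,0,0],"twist": 0},{"jaw": 60,"translation": [0,0,0],"twist": 0},{"jaw": 30,"translation": [0,0,0],"twist": 0},{"jaw": 0,"translation": [0,0,0],"twist": 0},{"jaw": 0,"translation": [0,0,0],"twist": 0}], "grip_force": 20}}

```text
time: 26.55
ee_pos: [0.5532, 0.1361, 0.2139]
eef_rot: [0.623, 0.782, -0.0, -0.0]
wrist_force: [0.4, 0.3, -0.2]
grip_width: 1.0
gripper_force: 0.0
```

Emit:
{"method": "apply_moves", "body": {"rows": [{"jaw": 0,"translation": [0,0,-0.02],"twist": 0},{"jaw": 0,"translation": [0,0,-0.04],"twist": 0},{"jaw": 0,"translation": [0,0,-0.04],"twist": 0},{"jaw": 0,"translation": [0,0,-0.03],"twist": 0},{"jaw": 0,"translation": [-0.04,0,0],"twist": 0},{"jaw": 0,"translation": [-0.045,0,0],"twist": 0},{"jaw": 0,"translation": [-0.045,0,0],"twist": 0},{"jaw": 0,"translation": [-0.045,0,0],"twist": 0},{"jaw": 0,"translation": [-0.045,0,0],"twist": 0},{"jaw": 0,"translation": [-0.045,0,0],"twist": 0},{"jaw": 0,"translation": [0,0,0],"twist": 0}]}}

```text
time: 27.65
ee_pos: [0.612, -0.1322, 0.3435]
eef_rot: [0.628, 0.778, -0.003, 0.002]
wrist_force: [-0.2, 0.2, -0.2]
grip_width: 1.001
gripper_force: 0.0
```

```bash
python3 - <<'E'
from h import *
np.set_printoptions(precision=4,suppress=True)
s=arm.read_state();print(s["ee_pos"])
D={}
for c in("side","top"):
  arm.camera(c)
  for n in("round_mid","nest","handle"):
    q=[r["centre"] for r in arm.pinpoint(c,n) if abs(r["centre"][0]-(213 if c=="side" else 217))<12 and (235<r["centre"][1]<275 if c=="side" else 165<r["centre"][1]<230)]
    print(c,n,q)
    if q: D[c,n]=q[0]
for n in("round_mid","nest","handle"):
  if ("side",n) in D and ("top",n) in D: print(n,tri(D["side",n],D["top",n]))
for n,X in(("mid home",[.5539,.1331,.232]),("mid on plate",[.5539,.1331,.238]),("handle",[.5361,.2111,.262])):
  print(n,np.round(proj("side",np.array(X)),1),np.round(proj("top",np.array(X)),1))
for c in("side","top"):
  for r in arm.trace(c,"round_mid"):
    ys,xs=np.nonzero(r["pixels"])
    if (c=="side" and r["centre"][1]<270) or (c=="top" and r["centre"][1]<230): print(c,r["centre"],r["score"],ys.min(),ys.max(),xs.min(),xs.max())
E
```

```text
[ 0.612  -0.1322  0.3435]
side round_mid [[214.5, 259.3]]
side nest [[214.1, 259.8]]
side handle [[220.9, 253.0]]
top round_mid [[215.2, 216.2]]
top nest [[215.2, 217.0]]
top handle [[224.7, 181.4]]
round_mid (array([0.5518, 0.1356, 0.2204]), np.float64(0.004092671567156872))
nest (array([0.5516, 0.1335, 0.2202]), np.float64(0.0036300165945291254))
handle (array([0.5289, 0.2169, 0.265 ]), np.float64(0.01768446749504278))
mid home [209.9 259.7] [212.8 216.5]
mid on plate [207.8 259.6] [212.4 216.3]
handle [220.7 254.9] [218.4 183.2]
side [208.4, 260.1] 0.74 199 216 248 271
top [213.2, 215.0] 0.72 201 223 204 227
```

Horizontally the disc and the recess coincide. The height is hard to read from pixels, so I check it by touch. The bar top, touched with the jaw at 218 before the lift, was at state z about 0.2395. A seated disc top should now be touched at almost the same 0.2395.

Emit:
{"method": "apply_moves", "body": {"rows": [{"jaw": 218,"translation": [0,0,0],"twist": 0},{"jaw": 218,"translation": [0.045,0,0],"twist": 0},{"jaw": 218,"translation": [0.045,0,0],"twist": 0},{"jaw": 218,"translation": [0.045,0,0],"twist": 0},{"jaw": 218,"translation": [0.045,0,0],"twist": 0},{"jaw": 218,"translation": [0.045,0,0],"twist": 0},{"jaw": 218,"translation": [0.04,0,0],"twist": 0},{"jaw": 218,"translation": [0,0,0.04],"twist": 0},{"jaw": 218,"translation": [0,0,0.03],"twist": 0},{"jaw": 218,"translation": [0,0,0.02],"twist": 0},{"jaw": 218,"translation": [0,0,0],"twist": 0},{"jaw": 218,"translation": [0,0,0],"twist": 0}]}}

```text
time: 29.35
ee_pos: [0.5536, 0.1362, 0.2545]
eef_rot: [0.623, 0.782, 0.0, 0.0]
wrist_force: [0.4, -0.1, -0.2]
grip_width: 0.147
gripper_force: 0.0
```

Emit:
{"method": "apply_moves", "body": {"rows": [{"jaw": 218,"translation": [0,0,0.004],"twist": 0},{"jaw": 218,"translation": [0,0,0.004],"twist": 0},{"jaw": 218,"translation": [0,0,0.003],"twist": 0},{"jaw": 218,"translation": [0,0,0.001],"twist": 0},{"jaw": 218,"translation": [0,0,0],"twist": 0},{"jaw": 218,"translation": [0,0,0],"twist": 0}]}}

```text
time: 29.95
ee_pos: [0.5533, 0.1361, 0.2421]
eef_rot: [0.623, 0.782, 0.0, 0.0]
wrist_force: [0.2, -1.1, 0.6]
grip_width: 0.15
gripper_force: 0.0
```

Emit:
{"method": "apply_moves", "body": {"rows": [{"jaw": 218,"translation": [0,0,0.001],"twist": 0},{"jaw": 218,"translation": [0,0,0.001],"twist": 0},{"jaw": 218,"translation": [0,0,0.001],"twist": 0},{"jaw": 218,"translation": [0,0,0],"twist": 0},{"jaw": 218,"translation": [0,0,0],"twist": 0}]}}

```text
time: 30.45
ee_pos: [0.5533, 0.1361, 0.2397]
eef_rot: [0.623, 0.782, 0.0, 0.0]
wrist_force: [-0.9, 0.5, 5.6]
grip_width: 0.148
gripper_force: 2.6
```

The disc top is touched at z 0.2397, which matches the seated height to within half a millimetre. I retreat and check for the hand being clear.

Emit:
{"method": "apply_moves", "body": {"rows": [{"jaw": 218,"translation": [0,0,-0.02],"twist": 0},{"jaw": 218,"translation": [0,0,-0.04],"twist": 0},{"jaw": 218,"translation": [0,0,-0.04],"twist": 0},{"jaw": 218,"translation": [-0.04,0,0],"twist": 0},{"jaw": 218,"translation": [-0.04,0,0],"twist": 0},{"jaw": 218,"translation": [-0.04,0,0],"twist": 0},{"jaw": 218,"translation": [0,0,0],"twist": 0},{"jaw": 218,"translation": [0,0,0],"twist": 0},{"jaw": 218,"translation": [0,0,0],"twist": 0}]}}

```text
time: 31.35
ee_pos: [0.5798, 0.0206, 0.3388]
eef_rot: [0.623, 0.783, 0.0, -0.001]
wrist_force: [-0.0, 0.1, -0.4]
grip_width: 0.147
gripper_force: 0.0
```

```bash
python3 - <<'E'
from h import *
arm.camera("side")
for n in("handle","round_mid"): print(n,[r["centre"] for r in arm.pinpoint("side",n)][:2])
s=arm.read_state();print(s["time"],s["ee_pos"],s["wrist_force"]);print(arm.close_job())
E
```

```text
handle [[220.7, 253.9]]
round_mid [[248.5, 283.2], [210.7, 258.7]]
31.5 [0.57981388 0.02071537 0.33895159] [0.20114281 0.61059822 0.25201143]
the job is handed in; nothing more can be done
None
```

The job is handed in at 31.5 s: the rest hangs on its pawl one notch (about 24 mm) higher, and the 56 mm round blank is seated in the recess, confirmed by touch; no verdict was shown.

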